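# Hang the slotted electrode on the drip stand

## Robot

A 6-joint arm with a two-finger parallel gripper is mounted at the origin on a cart in front of the work surface, level with it; the furniture and walls round the work are solid. World frame = base frame: x ahead of the robot, y to its left, z up, the work surface at z = 0. Lengths are in m, angles in rad, forces in N, time in s.
With the tool pointing down it reaches from about 0.325 to 0.775 m from the base axis. Payload 5.5 kg.
Tool frame: the origin (TCP) lies midway between the tips of the shut fingers; the grasp point (between the pads) lies 19 mm behind it; z points along the fingers, y is the line along which they close (so a half turn about z gives the same grasp; the last joint's range is limited). The gripper opens to 88 mm and grips with 3 to 60 N. Pads are 20 mm wide; open, the fingers measure 115 mm over their backs; the gripper's body (75 mm by 178 mm) begins 61 mm behind the grasp point.
Start: joints at [1.08, 0.091, 1.231, -0, 1.82, -0.057], TCP at [0.252, 0.544, 0.193] pointing down, gripper open.
Joint ranges: [-2.87, 2.87], [-0.86, 2.18], [0.17, 2.46], [-1.51, 4.65], [0.06, 2.69], [-2.65, 2.65]. Speed limits (rad/s): [2.57, 2.57, 3.01, 3.14, 3.14, 3.14].

## Interface

Orientations are given as a unit quaternion [x, y, z, w].
In Python, from workcell import readout, cams, ticket gives the robot as it stands.
- The arm moves only by the tool drive_tool, never from a script. Its argument "rows" is a list of rows, each a list of 4 numbers: the shift along the tool's x, y, z in m, then the turn about the tool's z in degrees. A call has 1 to 10 rows; each row is the pose to reach, as a shift and turn from the pose commanded when the call began, along the tool's axes at that moment; what a row does not reach only later rows make up. A row lasts 1/10 s, in which the tool goes at most 50 mm and 8.59 degrees, less where a joint would pass 70% of its speed; a pose out of reach is approached as far as the arm can. A call with a gripper value outside its range is refused whole. "grip" is the opening in per cent of the stroke, from 0 (shut) to 100 (fully open), set as the call begins (left out, the last holds). The fingers move at their own pace and stop on an object; "squeeze" is the grip in N (left out, the last holds). Time passes only in rows, so rows that repeat a pose let the fingers close. It gives the time, the measured TCP pose, the force, the opening and the grip force at its end, in the units of the state.
- readout.get_obs(): the state, without advancing time (a new reading comes with each control period).
- cams.snapshot(name): name is "side" or "top"; returns (picture, depth): 480x640x3 uint8, red, green, blue; 480x640 float32, m along the optical axis (not along the pixel's ray), 0 where there is no reading.
- cams.camera_model(name): a dict with "K" (3x3 intrinsics, pixels), "k1" (the pictures are not rectified: a ray, as slopes to the right and down, at radius r is drawn at 1 + k1 r^2 times it, then the intrinsics apply), "extrinsics" (4x4, takes a point from camera to world coordinates). Camera axes: x right, y down, z forward; pixel columns grow to the right and rows downward; lengths in m; the calibration is good to about 2 mm. A picture is of the moment at which its call begins. camera_model takes no time and is no camera call.
- ticket.close_job(): hands the job in; it is judged then, once.
The state is a dict: "time": time; "joint_pos": joint angles; "dq": joint speeds; "effort": joint torques, N m; "ee_pos": TCP position; "tool_rot": TCP orientation; "contact_force": force on the tool from outside, world axes, zero at the start; "torque": the same for the moment, N m; "width": finger opening in m; "gripper_force": force on a finger pad.
Only numpy, scipy, OpenCV 4.12 (cv2) and the standard library are available. Lean on these libraries where they do the work, as an engineer would, in place of code of your own. Each camera call takes 0.05 s, during which the arm holds its last target. There are 200 camera calls.

## Task

Two copper electrode plates stand in the white rack. Lift out the one with the slot that is open at its side, slide the slot sideways over the pin of the drip stand and lower it so that the plate hangs plumb from the pin by the top of its slot, and let go. Leave the other plate, the one with the round hole, standing in the rack.

Things in the scene. Friction and masses are not known exactly. Their poses are not given: they have to be found in the camera images.
- slotted_grip (a point): Centre of the black grip block (14 mm thick in x, 36 wide in y, 40 high) on top of the slotted copper plate: loose, about 0.35 kg, upright in one of the rack's two grooves (which one varies). Axes: x normal to the plate, y along its width to the slot's open side, z up. Plate 5 mm thick, 60 mm wide (y -30 to 30); its lower edge is 152 mm below this point.
- slotted_mouth (a point): Middle of the slot's open mouth in the +y edge of the slotted plate: y = +30 mm and 70 mm below slotted_grip, same axes. The slot is 24 mm high and runs level from here 42 mm inwards, towards -y.
- slotted_seat (a point): On the slotted plate, 50 mm below slotted_grip, same axes: where the pin's centre lies when the plate hangs. At the slot's inner end the roof rises 12 mm to a seat, narrowing from 24 to 10 mm wide; its top is 4 mm above this point. The pin passes along the slot while this point is 12 to 28 mm above the pin's centre (20 is the middle); lowering then seats it.
- stand_pin (a point): Middle of the free length of the fixed drip stand's level steel pin, 150 mm above the worktop, 8 mm in diameter. Axes: x along the pin from head to post, y sideways, z up. 32 mm is free between the head (-x, robot's side; 20 mm diameter, 4 thick) and a 20 mm collar at the post. The slotted plate goes on from the -y side, moving to +y, its axes parallel to these.
- stand_post (a point): Middle of the top of the stand's aluminium post (20 mm square), 33 mm in x behind stand_pin and 12 mm above it: nothing of the stand is higher. Its base is 125 x 110 mm, 14 mm high, with a clear dish on it under the pin, up to 28 mm above the worktop.
- rack_top (a point): Centre of the top of the fixed white rack, 144 (x) x 92 (y) x 38 mm high. Its two grooves run along y, 45 mm either side of this point in x, 8 mm wide and 28 mm deep: a plate must rise 28 mm to come free.
- holed_grip (a point): Centre of the black grip block of the other copper plate: same sizes, but with a closed round hole of 12 mm instead of the slot. It stands in the other groove, 90 mm from the slotted plate and parallel to it, and stays there.

How it is judged:
By the outcome, as a careful person would: the job done as asked, in the order asked, and still so for the second after the job is handed in, with the robot touching nothing.
It also fails if it takes over 38 s, if anything falls off the work surface, if the arm or the gripper's body presses on something with over 40 N, if the wrist force passes 120 N, or if a joint passes its speed limit or range.

## Working session

There is one attempt and no reset: what is moved stays moved. The work goes in short steps, Python scripts to look and compute and a tool call to move; the robot and the scene stay as the last step left them, time stands still between calls to the robot, and variables do not carry over. Pictures are saved under pics/ and viewed, at most 10 in all, crops included, and the job is handed in when it is done.

Besides the shell and the picture viewer there is one more tool, called as name([rows], argument=value, ...), one row to a line, values as JSON. drive_tool: Moves the arm, as the interface text tells. Its arguments: {"type":"object","properties":{"rows":{"type":"array"},"grip":{"type":"number"},"squeeze":{"type":"number"}},"required":["rows"]}

```bash
mkdir -p pics; cat > h.py <<'E'
import numpy as np, cv2
from workcell import readout, cams, ticket
def snap(n,tag):
    p,d=cams.snapshot(n); cv2.imwrite(f'pics/{tag}.png',p[:,:,::-1]); np.savez(f'pics/{tag}.npz',p=p,d=d); return p,d
def ray(n,uv):
    m=cams.camera_model(n);K=np.array(m['K']);T=np.array(m['extrinsics'])
    uv=np.atleast_2d(np.array(uv,float))
    s=np.c_[(uv[:,0]-K[0,2])/K[0,0],(uv[:,1]-K[1,2])/K[1,1]];q=s.copy()
    for _ in range(20): q=s/(1+m['k1']*(q**2).sum(1,keepdims=True))
    return T[:3,3],np.c_[q,np.ones(len(q))],T
def onz(n,uv,z):
    o,r,T=ray(n,uv);w=r@T[:3,:3].T
    return o+w*((z-o[2])/w[:,2])[:,None]
def pts(n,uv,d):
    o,r,T=ray(n,uv);return o+(r*np.asarray(d)[:,None])@T[:3,:3].T
E
python3 - <<'E'
from h import *
for n in('side','top'):
    snap(n,n+'0');m=cams.camera_model(n);print(n,np.round(m['extrinsics'],3).tolist(),m['k1'],np.round(m['K'],1).tolist())
o=readout.get_obs();print(o)
E
```

```text
side [[-0.997, -0.038, 0.073, 0.446], [-0.08, 0.657, -0.749, 0.636], [-0.019, -0.753, -0.658, 0.761], [0.0, 0.0, 0.0, 1.0]] -0.14302946770605315 [[533.2, 0.0, 328.9], [0.0, 533.2, 237.2], [0.0, 0.0, 1.0]]
top [[-0.069, -0.976, 0.206, 0.326], [-0.998, 0.068, -0.014, -0.034], [-0.001, -0.207, -0.978, 1.134], [0.0, 0.0, 0.0, 1.0]] -0.0760574583807574 [[531.9, 0.0, 329.2], [0.0, 531.9, 233.0], [0.0, 0.0, 1.0]]
{'time': 0.1, 'joint_pos': array([ 1.08027893e+00,  9.17872903e-02,  1.23175017e+00, -1.29491781e-05,
        1.81980302e+00, -5.67184192e-02]), 'dq': array([ 0.00082898, -0.00016078, -0.00308063,  0.00094552,  0.00019849,
       -0.00069138]), 'effort': array([ 3.02694578e-03, -4.47859454e+01, -4.07568741e+01,  7.01530091e-02,
        2.83605972e-02, -1.42991203e-04]), 'ee_pos': array([0.25205954, 0.54413896, 0.19202641]), 'tool_rot': array([ 2.15204270e-01,  9.76568666e-01, -8.43100228e-04, -2.30103256e-04]), 'contact_force': array([ 0.59980986, -0.75232242,  0.10092823]), 'torque': array([ 0.0263363 , -0.01248509, -0.05961236]), 'gripper_force': 0.0, 'width': 0.08776895388232797}
```

View pics/side0.png

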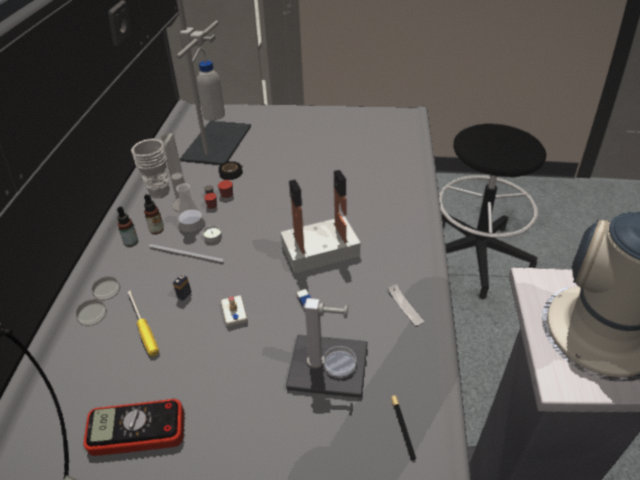

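View pics/top0.png

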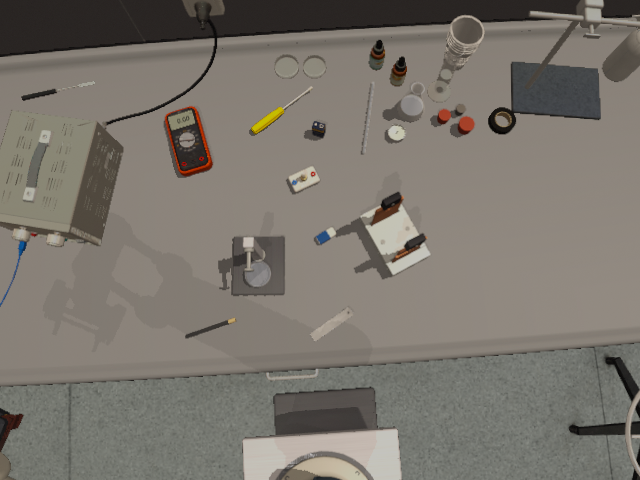

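```bash
python3 - <<'E'
from h import *
a=cv2.imread('pics/side0.png')[165:280,265:375];b=cv2.imread('pics/top0.png')
c=b[185:285,350:440];e=b[225:305,220:300];f=cv2.imread('pics/side0.png')[280:420,275:375]
r=lambda i:cv2.resize(i,(400,300),interpolation=cv2.INTER_CUBIC)
R=lambda i:cv2.copyMakeBorder((j:=cv2.resize(i,None,fx=min(400/i.shape[1],300/i.shape[0]),fy=min(400/i.shape[1],300/i.shape[0]),interpolation=cv2.INTER_CUBIC))[:300,:400],0,max(0,300-j.shape[0]),0,max(0,400-j.shape[1]),cv2.BORDER_CONSTANT)
cv2.imwrite('pics/z0.png',np.vstack([np.hstack([R(a),R(c)]),np.hstack([R(f),R(e)])]))
E
```

```text
(no output)
```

View pics/z0.png

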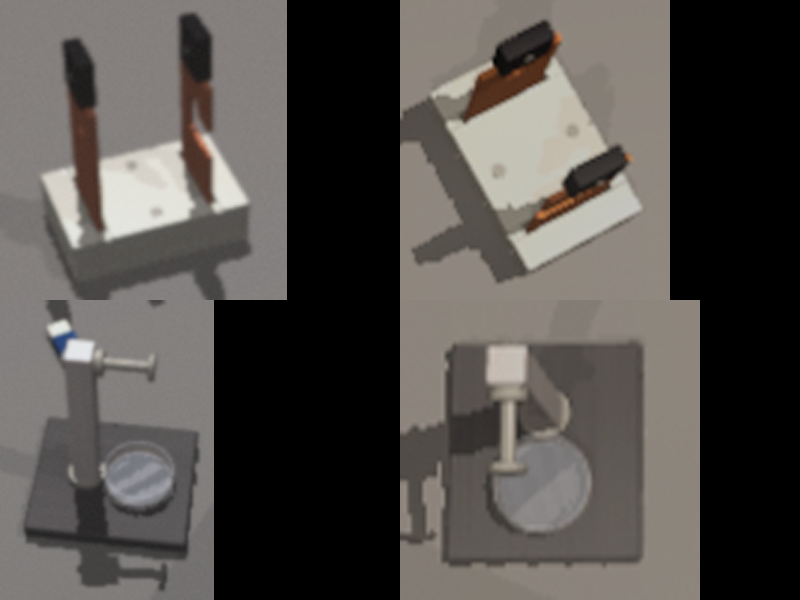

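```bash
python3 - <<'E'
from h import *
z=np.load('pics/top0.npz');p,d=z['p'].astype(int),z['d']
def cl(n,p,d,box,cond,zr):
    v,u=np.mgrid[box[1]:box[3],box[0]:box[2]];v=v.ravel();u=u.ravel()
    q=p[v,u];dd=d[v,u];P=pts(n,np.c_[u,v],dd);m=cond(q)&(dd>0)&(P[:,2]>zr[0])&(P[:,2]<zr[1])
    return P[m]
def rect(P):
    (c,s,a)=cv2.minAreaRect((P[:,:2]*1000).astype(np.float32));return np.round(c,1),np.round(s,1),round(a,1),np.round(np.median(P[:,2])*1000,1),len(P)
dark=lambda q:q.max(1)<60
anyc=lambda q:q.max(1)>-1
print('A',rect(cl('top',p,d,(370,185,405,215),dark,(.172,.2))))
print('B',rect(cl('top',p,d,(398,225,428,255),dark,(.172,.2))))
print('rack',rect(cl('top',p,d,(350,185,440,285),anyc,(.03,.045))))
print('post',rect(cl('top',p,d,(235,230,275,290),anyc,(.157,.175))))
P=cl('top',p,d,(235,230,275,290),anyc,(.142,.158));print('pin',rect(P))
print('base',rect(cl('top',p,d,(220,225,300,305),anyc,(.009,.02))))
# side
z=np.load('pics/side0.npz');p,d=z['p'].astype(int),z['d']
print('sA',rect(cl('side',p,d,(285,175,305,210),dark,(.13,.2))))
print('sB',rect(cl('side',p,d,(330,165,350,200),dark,(.13,.2))))
for b in((285,175,305,210),(330,165,350,200)):
    P=cl('side',p,d,b,dark,(.13,.2));print(np.percentile(P[:,2],[2,98]))
print('rack',rect(cl('side',p,d,(275,210,365,280),anyc,(.03,.045))))
print('post',rect(cl('side',p,d,(295,285,350,380),anyc,(.157,.175))))
P=cl('side',p,d,(325,295,350,325),anyc,(.135,.17));print('pin',rect(P))
E
```

```text
A (array([ 583.8, -167.1]), array([14.7, 34.2]), 25.5, np.float64(181.0), 146)
B (array([ 501.7, -204.1]), array([12.8, 34. ]), 20.9, np.float64(181.0), 112)
rack (array([ 543.9, -186.1]), array([142.8,  93.3]), 23.9, np.float64(37.3), 2223)
post (array([503.6, 106.3]), array([19.3, 58.9]), 87.8, np.float64(160.2), 138)
pin (array([504.9, 106.1]), array([19.3, 63.9]), 85.0, np.float64(153.5), 132)
base (array([503.7, 106.4]), array([110.8, 123.7]), 86.4, np.float64(13.6), 2431)
sA (array([ 587.5, -164.3]), array([14.3, 35.9]), 27.3, np.float64(171.7), 221)
sB (array([ 505.5, -201.7]), array([14.1, 37.4]), 24.6, np.float64(170.3), 236)
[0.14708854 0.18377186]
[0.14611797 0.18398119]
rack (array([ 546.2, -184.8]), array([145.1,  97.3]), 24.7, np.float64(38.1), 1954)
post (array([505.5, 108.2]), array([20.9, 62.8]), 86.8, np.float64(161.3), 200)
pin (array([489.2, 105.7]), array([20. , 33.1]), 76.8, np.float64(153.3), 126)
```

```bash
cat >> h.py <<'E'
from scipy.spatial.transform import Rotation as Ro
def go(xyz,yaw):
    o=readout.get_obs();R=Ro.from_quat(o['tool_rot']).as_matrix()
    s=R.T@(np.array(xyz)-o['ee_pos']);y=np.degrees(np.arctan2(R[1,1],R[0,1]))
    t=-((yaw-y+90)%180-90)
    print('t',round(o['time'],2),'pos',np.round(o['ee_pos'],4),'yaw',round(y,2),'tilt',np.round(R[:,2],4),'w',round(o['width'],4),'F',np.round(o['contact_force'],1),'SHIFT',np.round(s*1000,1),'TURN',round(t,2))
E
python3 - <<'E'
from h import *
for n,b in(('top',(235,230,275,290)),('side',(295,290,355,330))):
    z=np.load(f'pics/{n}0.npz');p,d=z['p'].astype(int),z['d']
    v,u=np.mgrid[b[1]:b[3],b[0]:b[2]];v=v.ravel();u=u.ravel()
    P=pts(n,np.c_[u,v],d[v,u]);q=p[v,u]
    br=(q.min(1)>190)
    m=(P[:,2]>.14)&(P[:,2]<.17)
    # white post top onto z=.162
    W=onz(n,np.c_[u,v][br&m],.162);r=cv2.minAreaRect((W[:,:2]*1000).astype(np.float32));print(n,'post',br.sum(),r)
    c=np.median(W,0)
    k=m&(P[:,0]<c[0]-.014)&(P[:,0]>c[0]-.047)
    Q=pts(n,np.c_[u,v][k],d[v,u][k]);vv=cv2.fitLine((Q[:,:2]*1000).astype(np.float32),cv2.DIST_HUBER,0,.01,.01).ravel()
    print('pin',np.degrees(np.arctan2(vv[1],vv[0])),vv[2:],np.percentile(Q[:,2],[10,50,95]),'xmin',P[m][:,0].min(),len(Q))
go([.5037,-.2033,.26],24.2)
E
```

```text
top post 0 ((0.0, 0.0), (0.0, 0.0), 0.0)
  return _methods._mean(a, axis=axis, dtype=dtype,
  ret = um.true_divide(
Traceback (most recent call last):
cv2.error: OpenCV(4.12.0) /io/opencv/modules/imgproc/src/linefit.cpp:50: error: (-215:Assertion failed) count > 0 in function 'fitLine2D_wods'
```

```bash
python3 - <<'E'
from h import *
for n,b in(('top',(235,230,275,290)),('side',(295,290,355,330))):
    z=np.load(f'pics/{n}0.npz');p,d=z['p'].astype(int),z['d']
    v,u=np.mgrid[b[1]:b[3],b[0]:b[2]];v=v.ravel();u=u.ravel()
    P=pts(n,np.c_[u,v],d[v,u]);q=p[v,u]
    m=(P[:,2]>.14)&(P[:,2]<.17)
    br=(q.min(1)>.85*np.percentile(q[m].min(1),98))&m
    W=onz(n,np.c_[u,v][br],.162);W=W[W[:,0]>.5];r=cv2.minAreaRect((W[:,:2]*1000).astype(np.float32));print(n,'post',br.sum(),np.round(r[0],1),np.round(r[1],1),round(r[2],1))
    c=np.array(r[0])/1000
    k=m&(P[:,0]<c[0]-.014)&(P[:,0]>c[0]-.047)
    Q=P[k];vv=cv2.fitLine((Q[:,:2]*1000).astype(np.float32),cv2.DIST_HUBER,0,.01,.01).ravel()
    print('pin',np.degrees(np.arctan2(vv[1],vv[0])),vv[2:],np.percentile(Q[:,2],[10,50,95]),'xmin',P[m][:,0].min(),len(Q))
go([.5037,-.2033,.26],24.2)
E
```

```text
top post 98 [518.6 106.5] [17.5 32.3] 80.7
pin -2.3202744 [487.2186  106.84069] [0.15049812 0.15357543 0.15919239] xmin 0.47267472902759555 86
side post 97 [526.5 105.4] [16.6 16. ] 3.7
pin 1.7710857 [497.54874 109.95341] [0.15043357 0.15306171 0.15874467] xmin 0.4734628840012912 120
t 0.1 pos [0.2521 0.5441 0.192 ] yaw 65.14 tilt [-8.0e-04 -1.5e-03 -1.0e+00] w 0.0878 F [ 0.6 -0.8  0.1] SHIFT [-542.5 -572.6  -67. ] TURN 40.94
```

drive_tool([
  [0, 0, -0.04, 0],
  [-0.035, -0.035, -0.067, 4],
  [-0.07, -0.07, -0.067, 8],
  [-0.1, -0.105, -0.067, 12],
  [-0.135, -0.14, -0.067, 15],
  [-0.17, -0.175, -0.067, 18],
  [-0.2, -0.21, -0.067, 21],
  [-0.235, -0.245, -0.067, 24],
  [-0.27, -0.28, -0.067, 27],
  [-0.3, -0.315, -0.067, 30],
], grip=70)

```text
time: 1.1
ee_pos: [0.3922, 0.1304, 0.2596]
tool_rot: [0.462, 0.887, -0.0, -0.0]
contact_force: [1.0, -0.3, -0.6]
width: 0.0616
gripper_force: 0.0
```

```bash
python3 -c "
from h import *
go([.5037,-.2033,.26],24.2)"
```

```text
t 1.1 pos [0.3922 0.1304 0.2596] yaw 35.01 tilt [-2.e-04 -2.e-04 -1.e+00] w 0.0616 F [ 1.  -0.3 -0.6] SHIFT [-3.373e+02 -1.002e+02 -3.000e-01] TURN 10.81
```

drive_tool([
  [-0.045, -0.013, 0, 2],
  [-0.09, -0.027, 0, 4],
  [-0.135, -0.04, 0, 6],
  [-0.18, -0.053, 0, 8],
  [-0.225, -0.067, 0, 10.8],
  [-0.27, -0.08, 0, 10.8],
  [-0.31, -0.092, 0, 10.8],
  [-0.337, -0.1, 0, 10.8],
  [-0.337, -0.1, 0, 10.8],
  [-0.337, -0.1, 0, 10.8],
])

```text
time: 2.1
ee_pos: [0.504, -0.2007, 0.2592]
tool_rot: [0.543, 0.84, 0.0, -0.001]
contact_force: [-1.6, 0.2, 0.2]
width: 0.0614
gripper_force: 0.0
```

```bash
python3 -c "
from h import *
go([.5037,-.2033,.145],24.2)"
```

```text
t 2.1 pos [ 0.504  -0.2007  0.2592] yaw 24.29 tilt [-0.0016  0.0011 -1.    ] w 0.0614 F [-1.6  0.2  0.2] SHIFT [ -2.5  -1.2 114.2] TURN 0.09
```

drive_tool([
  [-0.0025, -0.001, 0.03, 0],
  [-0.0025, -0.001, 0.07, 0],
  [-0.0025, -0.001, 0.1, 0],
  [-0.0025, -0.001, 0.115, 0],
  [-0.0025, -0.001, 0.115, 0],
  [-0.0025, -0.001, 0.115, 0],
])

```text
time: 2.7
ee_pos: [0.5048, -0.2029, 0.1468]
tool_rot: [0.542, 0.841, 0.0, 0.001]
contact_force: [0.2, -0.0, 0.8]
width: 0.0615
gripper_force: 0.0
```

drive_tool([
  [0, 0, 0, 0],
  [0, 0, 0, 0],
  [0, 0, 0, 0],
  [0, 0, 0, 0],
  [0, 0, 0, 0],
  [0, 0, 0, 0],
  [0, 0, 0, 0],
  [0, 0, 0, 0],
], grip=0, squeeze=40)

```text
time: 3.5
ee_pos: [0.5043, -0.2033, 0.145]
tool_rot: [0.542, 0.84, -0.0, -0.0]
contact_force: [0.5, -0.3, -0.6]
width: 0.0135
gripper_force: 40.0
```

```bash
python3 -c "
from h import *
go([.5037,-.2033,.205],24.2)
snap('side','side1');o=cv2.imread('pics/side1.png')[120:290,240:400];cv2.imwrite('pics/s1c.png',cv2.resize(o,None,fx=3.5,fy=3.5))"
```

```text
t 3.5 pos [ 0.5043 -0.2033  0.145 ] yaw 24.34 tilt [-1.e-04  0.e+00 -1.e+00] w 0.0135 F [ 0.5 -0.3 -0.6] SHIFT [  0.3  -0.6 -60. ] TURN 0.14
```

View pics/s1c.png

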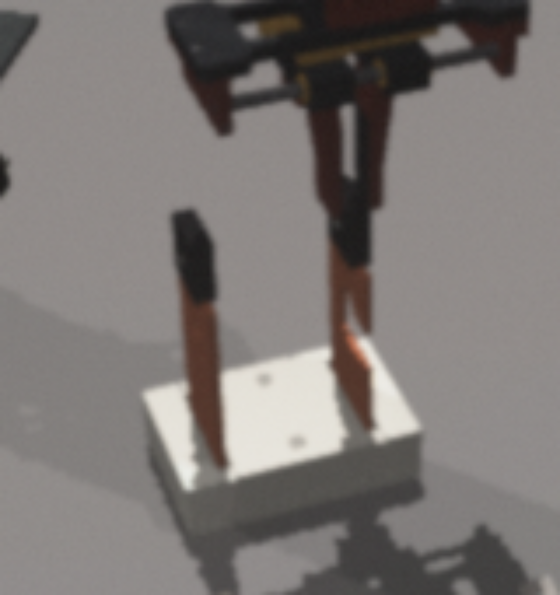

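The fingers hold the slotted plate (the right one, crop (350,240)). Its slot opens on the near +y edge at crop (360,325). Next I lift it straight up.

drive_tool([
  [0, 0, -0.01, 0],
  [0, 0, -0.025, 0],
  [0, 0, -0.04, 0],
  [0, 0, -0.055, 0],
  [0, 0, -0.06, 0],
  [0, 0, -0.06, 0],
  [0, 0, -0.06, 0],
])

```text
time: 4.25
ee_pos: [0.5043, -0.2033, 0.2047]
tool_rot: [0.542, 0.84, -0.0, -0.0]
contact_force: [0.9, -0.7, -4.5]
width: 0.0135
gripper_force: 40.0
```

```bash
python3 -c "
from h import *
go([.493,.02,.203],-3)"
```

```text
t 4.25 pos [ 0.5043 -0.2033  0.2047] yaw 24.35 tilt [-5.e-04  2.e-04 -1.e+00] w 0.0135 F [ 0.9 -0.7 -4.5] SHIFT [208.1  81.7   1.7] TURN 27.35
```

drive_tool([
  [0.02, 0.008, 0, 0],
  [0.045, 0.018, 0, 2],
  [0.07, 0.028, 0, 6],
  [0.095, 0.037, 0, 10],
  [0.12, 0.047, 0, 14],
  [0.145, 0.057, 0, 18],
  [0.17, 0.067, 0.002, 22],
  [0.195, 0.077, 0.002, 26],
  [0.208, 0.082, 0.002, 27.4],
  [0.208, 0.082, 0.002, 27.4],
])

```text
time: 5.25
ee_pos: [0.4928, 0.0217, 0.2021]
tool_rot: [0.725, 0.689, -0.0, -0.001]
contact_force: [0.4, -1.9, -3.9]
width: 0.0138
gripper_force: 40.0
```

drive_tool([
  [0, 0, 0, 0],
  [0, 0, 0, 0],
  [0, 0, 0, 0],
  [0, 0, 0, 0],
])

```text
time: 5.65
ee_pos: [0.4934, 0.0193, 0.203]
tool_rot: [0.726, 0.688, -0.0, 0.0]
contact_force: [-0.4, 0.4, -3.1]
width: 0.0135
gripper_force: 40.0
```

```bash
python3 -c "
from h import *
go([.493,.107,.203],-3)
snap('side','side2');snap('top','top2')
o=cv2.imread('pics/side2.png')[170:400,230:430];q=cv2.imread('pics/top2.png')[190:310,210:350]
a=cv2.resize(o,(500,575));b=cv2.resize(q,(290,249));c=np.zeros((575,790,3),np.uint8);c[:,:500]=a;c[:249,500:]=b;cv2.imwrite('pics/c2.png',c)"
```

```text
t 5.65 pos [0.4934 0.0193 0.203 ] yaw -3.11 tilt [-1.e-04 -1.e-04 -1.e+00] w 0.0135 F [-0.4  0.4 -3.1] SHIFT [87.6 -5.1 -0. ] TURN -0.11
```

View pics/c2.png

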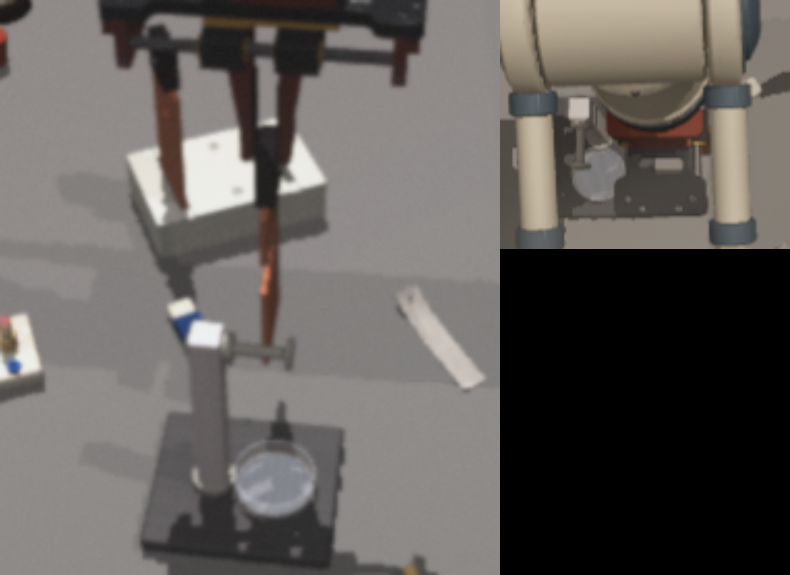

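drive_tool([
  [0.01, -0.001, 0, 0],
  [0.02, -0.001, 0, 0],
  [0.03, -0.002, 0, 0],
  [0.04, -0.002, 0, 0],
  [0.047, -0.003, 0, 0],
  [0.054, -0.003, 0, 0],
  [0.06, -0.003, 0, 0],
  [0.065, -0.004, 0, 0],
  [0.065, -0.004, 0, 0],
  [0.065, -0.004, 0, 0],
])

```text
time: 6.75
ee_pos: [0.4928, 0.085, 0.203]
tool_rot: [0.726, 0.688, -0.0, 0.0]
contact_force: [0.3, -0.6, -3.6]
width: 0.0134
gripper_force: 40.0
```

```bash
python3 -c "
from h import *
snap('side','side3')
go([.493,.107,.203],-3)
o=cv2.imread('pics/side3.png')[200:400,240:400];cv2.imwrite('pics/c3.png',cv2.resize(o,None,fx=3,fy=3))"
```

```text
t 6.8 pos [0.4928 0.0849 0.2031] yaw -3.07 tilt [ 0.e+00 -2.e-04 -1.e+00] w 0.0137 F [-0.3  0.3 -4.7] SHIFT [22.1 -1.   0. ] TURN -0.07
```

View pics/c3.png

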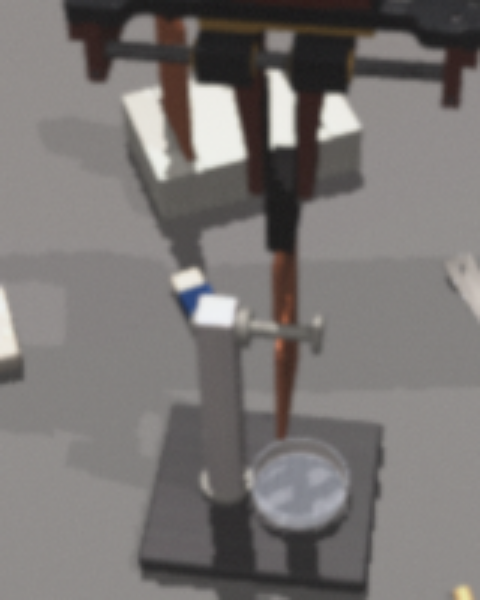

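The pin at crop (285,330) is entering the slot, midway between collar and head, with no contact force. I move on to the seat.

drive_tool([
  [0.006, 0, 0, 0],
  [0.012, -0.001, 0, 0],
  [0.018, -0.001, 0, 0],
  [0.022, -0.001, 0, 0],
  [0.022, -0.001, 0, 0],
  [0.022, -0.001, 0, 0],
])

```text
time: 7.4
ee_pos: [0.493, 0.1073, 0.203]
tool_rot: [0.726, 0.688, -0.0, 0.0]
contact_force: [0.2, -1.0, -3.8]
width: 0.0139
gripper_force: 40.0
```

drive_tool([
  [0, 0, 0.004, 0],
  [0, 0, 0.008, 0],
  [0, 0, 0.012, 0],
  [0, 0, 0.014, 0],
  [0, 0, 0.016, 0],
  [0, 0, 0.016, 0],
  [0, 0, 0.016, 0],
])

```text
time: 8.1
ee_pos: [0.493, 0.1071, 0.1871]
tool_rot: [0.726, 0.688, 0.0, 0.0]
contact_force: [-0.2, -0.8, -4.1]
width: 0.0133
gripper_force: 40.0
```

drive_tool([
  [0, 0, 0.001, 0],
  [0, 0, 0.002, 0],
  [0, 0, 0.003, 0],
  [0, 0, 0.003, 0],
  [0, 0, 0.003, 0],
])

```text
time: 8.6
ee_pos: [0.4929, 0.1072, 0.184]
tool_rot: [0.726, 0.688, -0.0, -0.0]
contact_force: [0.5, 0.1, -4.9]
width: 0.0139
gripper_force: 40.0
```

drive_tool([
  [0, 0, 0.0005, 0],
  [0, 0, 0.001, 0],
  [0, 0, 0.001, 0],
  [0, 0, 0.001, 0],
])

```text
time: 9.0
ee_pos: [0.493, 0.1072, 0.1831]
tool_rot: [0.726, 0.688, 0.0, 0.0]
contact_force: [-0.2, -0.3, -2.3]
width: 0.0133
gripper_force: 40.0
```

drive_tool([
  [0, 0, 0.0005, 0],
  [0, 0, 0.001, 0],
  [0, 0, 0.001, 0],
  [0, 0, 0.001, 0],
])

```text
time: 9.4
ee_pos: [0.4931, 0.1072, 0.1827]
tool_rot: [0.726, 0.688, 0.0, 0.0]
contact_force: [-0.6, -0.2, 0.0]
width: 0.0135
gripper_force: 40.0
```

The pin now carries the weight, so I ease the grip and then open.

drive_tool([
  [0, 0, 0, 0],
  [0, 0, 0, 0],
  [0, 0, 0, 0],
], squeeze=4)

```text
time: 9.7
ee_pos: [0.4932, 0.1072, 0.1826]
tool_rot: [0.726, 0.688, 0.0, 0.0]
contact_force: [-1.4, 0.6, 2.6]
width: 0.0138
gripper_force: 4.0
```

drive_tool([
  [0, 0, 0, 0],
  [0, 0, 0, 0],
  [0, 0, 0, 0],
  [0, 0, 0, 0],
  [0, 0, 0, 0],
  [0, 0, 0, 0],
  [0, 0, 0, 0],
  [0, 0, 0, 0],
], grip=60)

```text
time: 10.5
ee_pos: [0.4929, 0.1071, 0.182]
tool_rot: [0.726, 0.688, -0.0, -0.0]
contact_force: [-0.3, 0.6, 0.3]
width: 0.0526
gripper_force: 0.0
```

```bash
python3 -c "
from h import *
snap('side','side4')
go([.493,.107,.183],-3)
o=cv2.imread('pics/side4.png')[200:400,240:400];cv2.imwrite('pics/c4.png',cv2.resize(o,None,fx=3,fy=3))"
```

```text
t 10.55 pos [0.493  0.1071 0.182 ] yaw -3.05 tilt [ 0. -0. -1.] w 0.0524 F [ 0.1 -0.7  0.3] SHIFT [-0.1  0.  -1. ] TURN -0.05
```

View pics/c4.png

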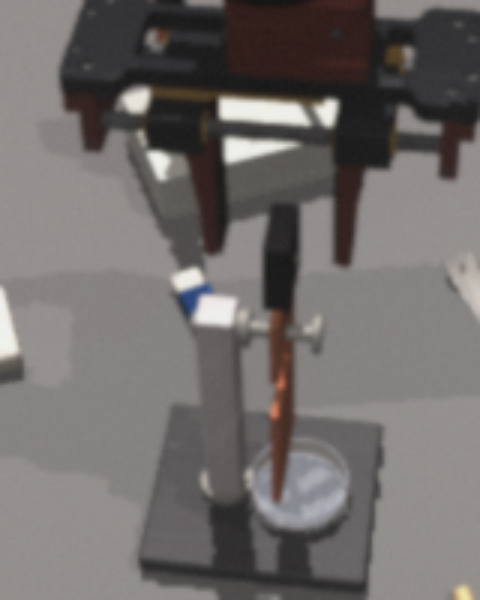

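The plate hangs from the pin at crop (283,330) between the open fingers (columns 215 and 345), clear of both. I retreat straight up.

drive_tool([
  [0, 0, -0.01, 0],
  [0, 0, -0.03, 0],
  [0, 0, -0.06, 0],
  [0, 0, -0.1, 0],
  [0, 0, -0.13, 0],
  [0, 0, -0.14, 0],
  [0, 0, -0.14, 0],
  [0, 0, -0.14, 0],
])

```text
time: 11.35
ee_pos: [0.4929, 0.1071, 0.3205]
tool_rot: [0.726, 0.688, -0.001, -0.001]
contact_force: [0.2, 0.4, -0.6]
width: 0.0526
gripper_force: 0.0
```

drive_tool([
  [0, 0, 0, 0],
  [0, 0, 0, 0],
  [0, 0, 0, 0],
  [0, 0, 0, 0],
  [0, 0, 0, 0],
  [0, 0, 0, 0],
  [0, 0, 0, 0],
  [0, 0, 0, 0],
  [0, 0, 0, 0],
  [0, 0, 0, 0],
])

```text
time: 12.35
ee_pos: [0.493, 0.1072, 0.3221]
tool_rot: [0.726, 0.688, 0.0, 0.0]
contact_force: [0.8, -0.4, -0.5]
width: 0.0528
gripper_force: 0.0
```

```bash
python3 -c "
from h import *
p,d=snap('side','side5')
v,u=np.mgrid[200:375,315:350];v=v.ravel();u=u.ravel();q=p[v,u].astype(int);P=pts('side',np.c_[u,v],d[v,u])
m=(q.max(1)<60)&(P[:,2]>.14)&(P[:,2]<.24)&(d[v,u]>0)
B=P[m];r=cv2.minAreaRect((B[:,:2]*1000).astype(np.float32));print('block',r,np.percentile(B[:,2],[2,98]))
c=(q[:,0]-q[:,2]>40)&(P[:,2]>.03);C=P[c];print('plate',np.percentile(C,[3,50,97],axis=0).round(3).tolist())
o=cv2.imread('pics/side5.png')[160:400,230:400];cv2.imwrite('pics/c5.png',cv2.resize(o,None,fx=2.5,fy=2.5))"
```

```text
block ((492.74798583984375, 104.58090209960938), (38.94325256347656, 13.035103797912598), 87.68673706054688) [0.18588222 0.22162504]
plate [[0.492, 0.1, 0.07], [0.494, 0.132, 0.119], [0.497, 0.142, 0.183]]
```

View pics/c5.png

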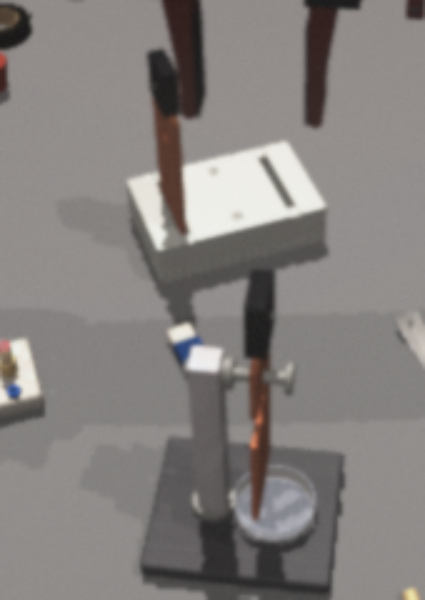

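```bash
python3 -c "
from h import *
z=np.load('pics/side5.npz');p,d=z['p'].astype(int),z['d']
v,u=np.mgrid[200:375,315:350];v=v.ravel();u=u.ravel();q=p[v,u];P=pts('side',np.c_[u,v],d[v,u])
for nm,m in(('blk',(q.max(1)<60)&(P[:,2]>.15)&(P[:,2]<.24)),('cu',(q[:,0]-q[:,2]>25)&(P[:,2]>.03)&(P[:,2]<.19))):
    C=P[m&(d[v,u]>0)]
    for a in np.arange(.04,.23,.012):
        s=C[(C[:,2]>=a)&(C[:,2]<a+.012)]
        if len(s)>3: print(nm,round(a+.006,3),len(s),np.percentile(s[:,1],90).round(4),np.median(s[:,0]).round(4))
"
```

```text
blk 0.19 62 0.1236 0.4926
blk 0.202 67 0.1224 0.4924
blk 0.214 149 0.1213 0.4923
blk 0.226 58 0.1188 0.493
cu 0.058 9 0.1431 0.4947
cu 0.07 30 0.1424 0.493
cu 0.082 33 0.1416 0.4925
cu 0.094 30 0.1401 0.4926
cu 0.106 36 0.1394 0.493
cu 0.118 88 0.1381 0.4939
cu 0.13 4 0.0953 0.4923
cu 0.142 8 0.1369 0.4936
cu 0.154 27 0.1365 0.4935
cu 0.166 28 0.1359 0.4934
cu 0.178 36 0.1352 0.4947
cu 0.19 7 0.1322 0.494
```

```bash
python3 -c "
from h import *
snap('side','side6')
for t,y0,b in(('side3',.0849,(315,230,350,375)),('side5',.1,(315,200,350,375)),('side6',.1,(315,200,350,375)),('side5',0,(285,175,312,260))):
    z=np.load(f'pics/{t}.npz');p,d=z['p'].astype(int),z['d']
    v,u=np.mgrid[b[1]:b[3],b[0]:b[2]];v=v.ravel();u=u.ravel();q=p[v,u];P=pts('side',np.c_[u,v],d[v,u])
    C=P[(q[:,0]-q[:,2]>25)&(P[:,2]>.045)&(P[:,2]<.2)&(d[v,u]>0)];E=[]
    for a in np.arange(.05,.2,.01):
        s=C[(C[:,2]>=a)&(C[:,2]<a+.01)]
        if len(s)>8:E.append((a+.005,np.percentile(s[:,1],90)))
    E=np.array(E);print(t,len(E),np.round(np.degrees(np.arctan(cv2.fitLine(E.astype(np.float32),cv2.DIST_HUBER,0,.001,.001).ravel()[:2])),2),np.round(np.polyfit(E[:,0],E[:,1],1),4))
"
```

```text
side3 13 [45.    0.32] [-1.000e-04  1.136e-01]
side5 12 [44.94 -3.61] [-0.0634  0.1461]
side6 12 [44.96 -3.18] [-0.056  0.145]
side5 10 [4.5e+01 3.0e-02] [ 0.0006 -0.1392]
```

```bash
python3 -c "
from h import *
print(ticket.close_job())"
```

```text
the job is handed in; nothing more can be done
None
```

The slotted plate hangs freely from the pin by its slot seat, about 3° off vertical by my measurement; I took that as its natural balance and did not correct it. The holed plate still stands in the rack, and the job was handed in at about 12.4 s.

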